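# Fill the cap carrier and load it into the bench jig

### The arm

A 7-joint arm with a two-finger parallel gripper is mounted at the origin on the work surface; the furniture and walls round the work are solid. World frame = base frame: x ahead of the robot, y to its left, z up, the work surface at z = 0. Lengths are in m, angles in rad, forces in N, time in s.
With the tool pointing down it reaches from about 0.425 to 0.925 m from the base axis. Payload 6.8 kg.
Tool frame: the origin (TCP) lies at the very end of the fingers, on their centre line; the grasp point (between the pads) lies 19 mm behind it; z points along the fingers, y is the line along which they close (so a half turn about z gives the same grasp; the last joint's range is limited). The gripper opens to 85 mm and grips with 20 to 120 N. Pads are 22 mm wide; open, the fingers measure 114 mm over their backs; the gripper's body (76 mm by 85 mm) begins 54 mm behind the grasp point. The pads swing forward as they close: fully open they stand 13 mm farther back than shut.
Start: joints at [1.127, 0.477, 0.022, 1.555, -0.011, 1.109, -0.083], TCP at [0.222, -0.637, 0.231] pointing down, gripper open.
Joint ranges: [-2.96, 2.96], [-0.34, 2.1], [-1.41, 1.46], [0.24, 2.44], [-1.37, 4.51], [0.17, 1.92], [-2.96, 2.96]. Speed limits (rad/s): [2.39, 2.39, 3.14, 3.14, 3.14, 3.14, 3.14].

### API

Orientations are given as a unit quaternion [w, x, y, z].
In Python, from station import get_obs, read_camera, hand_in gives the robot as it stands.
- The arm moves only by the tool arm_command, never from a script. Its argument "commands" is one flat list of numbers, 7 for each row, row after row: the shift along the tool's x, y, z in m, then the turn, a rotation vector about the tool's x, y, z in degrees, then the opening, from 0 (shut) to 1 (fully open). In form: [tx, ty, tz, rx, ry, rz, fingers, tx, ty, tz, rx, ry, rz, fingers, ...]. A call has 1 to 8 rows; each row is the pose to reach, as a shift and turn from the pose commanded when the call began, along the tool's axes at that moment; what a row does not reach only later rows make up. A row lasts 1/10 s, in which the tool goes at most 50 mm and 8.59 degrees, less where a joint would pass 70% of its speed; a pose out of reach is approached as far as the arm can. A call with a gripper value outside its range is refused whole. The fingers move at their own pace and stop on an object; "force" is the grip in N (left out, the last holds). Time passes only in rows, so rows that repeat a pose let the fingers close. It gives the time, the measured TCP pose, the force, the opening and the grip force at its end, in the units of the state.
- get_obs(): the state, without advancing time (a new reading comes with each control period).
- read_camera(name): name is "side" or "top" or "wrist"; returns a dict with "img" (420x560x3 uint8, red, green, blue), "camera_matrix" (3x3 intrinsics, pixels), "pose" (4x4, takes a point from camera to world coordinates). Camera axes: x right, y down, z forward; pixel columns grow to the right and rows downward; lengths in m; the calibration is good to about 2 mm. The wrist camera is an equidistant fisheye: a pixel r from the principal point sees the ray r / f radians off the axis. A picture is of the moment at which its call begins. There is no depth.
- hand_in(): hands the job in; it is judged then, once.
The state is a dict: "t": time; "q": joint angles; "joint_vel": joint speeds; "joint_torque": joint torques, N m; "eef_pos": TCP position; "tool_rot": TCP orientation; "contact_force": force on the tool from outside, world axes, zero at the start; "torque": the same for the moment, N m; "gripper_width": opening from 0.0 (shut) to 1.0 (fully open); "grasp_force": force on a finger pad.
Only numpy, scipy, OpenCV 4.12 (cv2) and the standard library are available. Lean on these libraries where they do the work, as an engineer would, in place of code of your own. Each camera call takes 0.05 s, during which the arm holds its last target. There are 200 camera calls.

### The job

Stand the loose filter end cap upright in the empty cup of the two-cup carrier and let go of it. Then lift the carrier by its grip, with the caps in it, and set it down flat inside the corner guides of the steel bench jig, either way round, and leave it there.

Things in the scene. Friction and masses are not known exactly. Their poses are not given: they have to be found in the camera images.
- cap_mid (a point): The loose end cap: off-white plastic, standing on its flange (44 mm diameter, 12 mm high), neck up. Neck: 24 mm diameter (26 mm in its lowest 5 mm), from 12 to 31 mm above the underside: grip it, fingertips above the flange. 12 g. This point: on its axis, 15.5 mm above the underside; z up. It stands on the bench apart from the carrier; an elbow fitting and a black ring near it are not needed.
- pocket (a point): The carrier's empty cup: centre of the cup's floor, 6 mm above the carrier's underside. Round, 64 mm inside, 70 mm outside, wall 10 mm high, so the cap stands in it with 10 mm to spare all round, its neck and the top 2 mm of its flange above the wall. Moves with the carrier; x points from the grip to this cup, y across, z up.
- handle (a point): Grey upright grip blade at the middle of the loose aluminium carrier: 36 mm long (x), 12 mm thick (y, grip across it), top 81 mm above the carrier's underside; this point is on its axis at 60 mm. Carrier: plate 172 (x) by 72 (y) by 6 mm, about 200 g, a cup 49 mm either side of the grip; the cup at -x holds a cap fixed in it, that at +x is empty. Balanced at the grip with both filled.
- nest (a point): The bench jig: fixed dark steel plate 220 mm (x) by 116 mm (y), 8 mm thick, with an L-shaped guide at each corner, 14 mm high above the plate. The bay between the guides is 196 mm (x) by 96 mm (y): 12 mm to spare all round the carrier. This point: centre of the bay on top of the plate, 8 mm above the bench; x along the bay, y across, z up.
Mind the look-alikes: they are no part of the job. Leave any orange or turquoise look-alike of the part that bears cap_mid alone.

How it is judged:
On the way, in this order (a step that is already met when the one before it is completed fails the run):
1. the cap stands upright in the carrier's empty cup, let go, with the carrier still outside the jig (horizontal distance between cap_mid and pocket below 0.015 m and z of cap_mid in the frame of pocket between 0.01 and 0.02 m and angle between cap_mid's own z axis and vertical below 0.17 rad and horizontal distance between handle and nest above 0.08 m and contact force between the fingers and anything else below 0.1 N), for 0.2 s.
2. the carrier is lifted with the cap in its cup (horizontal distance between cap_mid and pocket below 0.015 m and z of cap_mid in the frame of pocket between 0.01 and 0.02 m and height (world z) of handle above 0.085 m and height (world z) of pocket above 0.025 m), for 0.1 s.
At the end, for the whole second after the job is handed in: Carrier flat on the jig plate between the guides: grip within 22 mm of the bay centre, at most 5 mm high, within 15 degrees of the bay (either way round), tilt under 4.5 degrees. Cap upright on the cup floor: within 15 mm of its centre, 5 mm in height, tilt under 9.7 degrees (horizontal distance between cap_mid and pocket below 0.015 m and z of cap_mid in the frame of pocket between 0.01 and 0.02 m and angle between cap_mid's own z axis and vertical below 0.17 rad and horizontal distance between handle and nest below 0.022 m and z of handle in the frame of nest below 0.065 m and angle between handle's own z axis and vertical below 0.08 rad and angle between the x axis of handle and the x axis of nest, either way round below 0.26 rad); the robot touches nothing.
It also fails if it takes over 53 s, if anything falls off the work surface, if the arm or the gripper's body presses on something with over 40 N, if the wrist force passes 120 N, or if a joint passes its speed limit or range.

## Working session

There is one attempt and no reset: what is moved stays moved. The work goes in short steps, Python scripts to look and compute and a tool call to move; the robot and the scene stay as the last step left them, time stands still between calls to the robot, and variables do not carry over. Pictures are saved under pics/ and viewed, at most 10 in all, crops included, and the job is handed in when it is done.

Besides the shell and the picture viewer there is one more tool, called after "Request:" as name(argument=value, ...) on one line, values as JSON. arm_command: Moves the arm, as the interface text tells. Its arguments: {"type":"object","properties":{"commands":{"type":"array","items":{"type":"number"}},"force":{"type":"number"}},"required":["commands"]}

```bash
mkdir -p pics
cat > h.py <<'E'
import numpy as np, cv2
from station import get_obs, read_camera, hand_in
from scipy.spatial.transform import Rotation as R
def ray(c,u,v,fish=False):
    K=c["camera_matrix"]; x=(u-K[0,2])/K[0,0]; y=(v-K[1,2])/K[1,1]
    if fish:
        r=np.hypot(x,y); s=np.sin(r)/r if r>1e-9 else 1; d=np.array([x*s,y*s,np.cos(r)])
    else: d=np.array([x,y,1.])
    P=np.array(c["pose"]); return P[:3,3],P[:3,:3]@d
def plane(c,u,v,z,fish=False):
    o,d=ray(c,u,v,fish); return o+d*(z-o[2])/d[2]
def save(c,n): cv2.imwrite(f"pics/{n}.png",cv2.cvtColor(c["img"],cv2.COLOR_RGB2BGR))
E
python3 - <<'E'
from h import *
import pickle
C={n:read_camera(n) for n in("top","side","wrist")}
pickle.dump(C,open("c0.pkl","wb"))
for n in C: save(C[n],n+"0"); print(n,C[n]["camera_matrix"],np.round(C[n]["pose"],3))
o=get_obs();print(o["t"],o["eef_pos"],o["tool_rot"],R.from_quat(np.roll(o["tool_rot"],-1)).as_matrix().round(3))
E
```

```text
top [[411.81684521   0.         284.02797519]
 [  0.         411.81684521 210.34684   ]
 [  0.           0.           1.        ]] [[-0.023 -0.992  0.124  0.396]
 [-1.     0.022 -0.006  0.015]
 [ 0.003 -0.124 -0.992  0.903]
 [ 0.     0.     0.     1.   ]]
side [[509.41644811   0.         278.04219675]
 [  0.         509.41644811 211.8508018 ]
 [  0.           0.           1.        ]] [[ 0.999 -0.026  0.039  0.45 ]
 [-0.046 -0.539  0.841 -0.729]
 [-0.001 -0.842 -0.539  0.545]
 [ 0.     0.     0.     1.   ]]
wrist [[325.1922621    0.         284.30478468]
 [  0.         325.1922621  205.58867417]
 [  0.           0.           1.        ]] [[ 0.33  -0.912 -0.245  0.285]
 [-0.944 -0.319 -0.084 -0.615]
 [-0.002  0.259 -0.966  0.373]
 [ 0.     0.     0.     1.   ]]
0.15 [ 0.22226635 -0.63687414  0.23054528] [-6.88462911e-04  9.85937422e-01  1.67113417e-01 -1.79077586e-04] [[ 0.944  0.33  -0.001]
 [ 0.33  -0.944  0.001]
 [-0.    -0.001 -1.   ]]
```

View pics/top0.png

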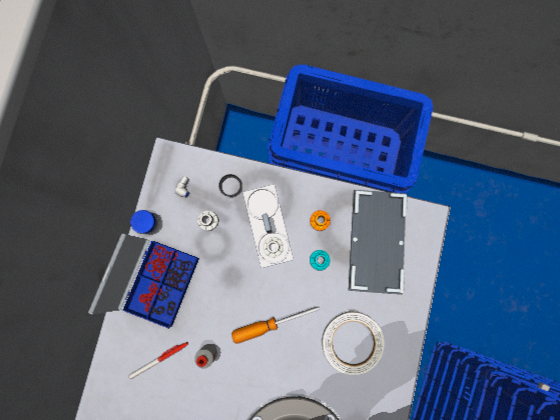

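View pics/side0.png

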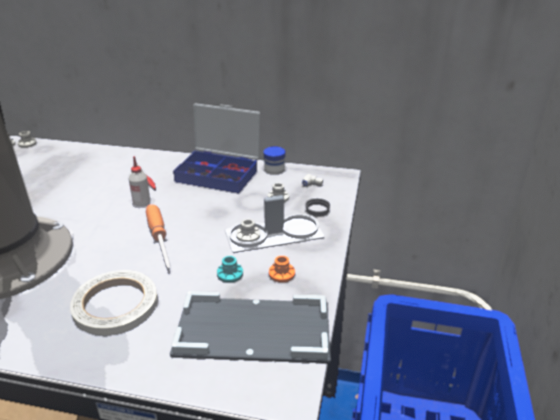

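The possible caps in the top view are the off-white one near the elbow and ring at (207,220), the one fixed in the carrier at (273,246), orange at (320,220) and turquoise at (320,260). There is also an off-white thing in the side view at (25,138), far away. I choose (207,220), beside the elbow (183,187) and the ring (230,185). The empty cup is at (262,204), the grip at (268,222) and the jig at (379,242).

Run:
```python
from h import *
import pickle
C=pickle.load(open("c0.pkl","rb")); t=C["top"];s=C["side"]
for n,u,v,z in[("cap",207,218.5,.02),("cup",262,204,.012),("fixed cap",273,246,.03),("jig",379,242,.008),("orange",320,220,.02),("turq",320,260,.02)]: print("top",n,plane(t,u,v,z).round(3))
for n,u,v,z in[("cap",279,192,.015),("cup",300,227,.014),("jig",251,326,.008),("far",25,140,.015)]: print("side",n,plane(s,u,v,z).round(3))
# jig corners (top view): dark plate mask
im=cv2.cvtColor(t["img"],cv2.COLOR_RGB2BGR)
g=cv2.cvtColor(im,cv2.COLOR_BGR2GRAY)
m=np.zeros_like(g);m[185:300,340:415]=(g[185:300,340:415]<110)*255
n,l,st,ce=cv2.connectedComponentsWithStats(m);k=l[242,379];cn=np.argwhere(l==k)[:,::-1].astype(np.float32)
w=np.array([plane(t,u,v,.008)[:2] for u,v in cn]).astype(np.float32)
print("jig rect",cv2.minAreaRect(w))
crop=im[165:305,160:420]; c2=cv2.resize(crop,None,fx=3,fy=3,interpolation=cv2.INTER_CUBIC)
cv2.imwrite("pics/crop1.png",c2)
```

```text
top cap [0.492 0.176 0.02 ]
top cup [0.522 0.058 0.012]
top fixed cap [0.43  0.035 0.03 ]
top jig [ 0.434 -0.195  0.008]
top orange [ 0.484 -0.067  0.02 ]
top turq [ 0.398 -0.064  0.02 ]
side cap [0.493 0.172 0.015]
side cup [0.526 0.045 0.014]
side jig [ 0.435 -0.196  0.008]
side far [-0.123  0.456  0.015]
jig rect ((0.4453517198562622, -0.20124882459640503), (0.13451609015464783, 0.23862360417842865), 84.52017974853516)
```

View pics/crop1.png

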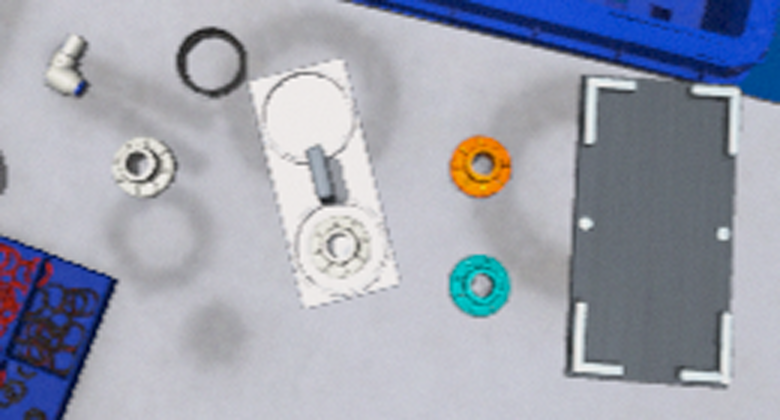

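Run:
```python
from h import *
import pickle
C=pickle.load(open("c0.pkl","rb")); t=C["top"]
f=lambda P,z:np.array([plane(t,160+u/3,165+v/3,z)[:2] for u,v in P])
for n,P,z in[("jig",[(583,75),(741,88),(729,386),(567,375)],.008),("carrier",[(250,80),(345,58),(399,283),(306,308)],.006)]:
    w=f(P,z); d=(w[0]+w[1]-w[2]-w[3])/2; print(n,w.round(3).tolist(),w.mean(0).round(4),np.hypot(*d).round(3),np.degrees(np.arctan2(d[1],d[0])).round(1))
print("cap neck top, flange",f([(140,164)],.031),f([(145,168)],.010))
print("handle top",f([(317,152)],.081))
```

```text
jig [[0.55, -0.146], [0.537, -0.262], [0.323, -0.24], [0.333, -0.125]] [ 0.4356 -0.1935] 0.217 -5.6
carrier [[0.552, 0.099], [0.567, 0.028], [0.401, -0.007], [0.385, 0.06]] [0.476  0.0449] 0.17 12.5
cap neck top, flange [[0.48877433 0.17476466]] [[0.48799909 0.17498097]]
handle top [[0.48886154 0.04727796]]
```

```bash
cat >> h.py <<'E'
def to(x,y,z,yaw):
    o=get_obs(); M=R.from_quat(np.roll(o["tool_rot"],-1)); p=M.inv().apply(np.array([x,y,z])-o["eef_pos"])
    T=R.from_matrix(np.column_stack([[np.cos(np.radians(yaw)),np.sin(np.radians(yaw)),0],[np.sin(np.radians(yaw)),-np.cos(np.radians(yaw)),0],[0,0,-1]]))
    print("t",o["t"],"mm",(p*1000).round(1),"deg",(M.inv()*T).as_rotvec(degrees=True).round(2))
E
python3 -c "
from h import *
to(.48,-.2,.23,12.5);to(.489,.175,.16,12.5)"
```

```text
t 0.15 mm [ 387.3 -327.5    1. ] deg [-0.08  0.01  6.74]
t 0.15 mm [ 519.4 -678.5   71.4] deg [-0.08  0.01  6.74]
```

Request:
arm_command(commands=[0.387, -0.327, 0, 0, 0, 6.7, 1, 0.387, -0.327, 0, 0, 0, 6.7, 1, 0.387, -0.327, 0, 0, 0, 6.7, 1, 0.387, -0.327, 0, 0, 0, 6.7, 1, 0.387, -0.327, 0, 0, 0, 6.7, 1, 0.387, -0.327, 0, 0, 0, 6.7, 1, 0.387, -0.327, 0, 0, 0, 6.7, 1, 0.387, -0.327, 0, 0, 0, 6.7, 1])

```text
t: 0.95
eef_pos: [0.4264, -0.291, 0.2313]
tool_rot: [0.0, 0.994, 0.109, 0.0]
contact_force: [1.5, -0.0, 0.5]
gripper_width: 0.997
grasp_force: 0.0
```

```bash
python3 -c "
from h import *
print(get_obs()['eef_pos']);to(.48,-.15,.23,12.5);to(.489,.175,.16,12.5)"
```

```text
[ 0.42639039 -0.29098628  0.23134102]
t 0.95 mm [  82.9 -126.     1.3] deg [ 0.01 -0.    0.03]
t 0.95 mm [ 162.2 -441.3   71.3] deg [ 0.01 -0.    0.03]
```

Request:
arm_command(commands=[0.162, -0.441, 0.071, 0, 0, 0, 1, 0.162, -0.441, 0.071, 0, 0, 0, 1, 0.162, -0.441, 0.071, 0, 0, 0, 1, 0.162, -0.441, 0.071, 0, 0, 0, 1, 0.162, -0.441, 0.071, 0, 0, 0, 1, 0.162, -0.441, 0.071, 0, 0, 0, 1, 0.162, -0.441, 0.071, 0, 0, 0, 1, 0.162, -0.441, 0.071, 0, 0, 0, 1])

```text
t: 1.75
eef_pos: [0.4783, 0.1009, 0.1713]
tool_rot: [0.0, 0.994, 0.109, 0.0]
contact_force: [1.4, 0.3, 0.7]
gripper_width: 0.998
grasp_force: 0.0
```

```bash
python3 -c "
from h import *
print(get_obs()['eef_pos']);to(.489,.175,.13,12.5)"
```

```text
[0.47829023 0.10089426 0.17133675]
t 1.75 mm [ 26.5 -70.   41.3] deg [ 0.01 -0.02  0.01]
```

Request:
arm_command(commands=[0.026, -0.07, 0.041, 0, 0, 0, 1, 0.026, -0.07, 0.041, 0, 0, 0, 1, 0.026, -0.07, 0.041, 0, 0, 0, 1, 0.026, -0.07, 0.041, 0, 0, 0, 1, 0.026, -0.07, 0.041, 0, 0, 0, 1])

```text
t: 2.25
eef_pos: [0.4888, 0.1716, 0.1307]
tool_rot: [0.0, 0.994, 0.108, 0.0]
contact_force: [1.2, -0.0, 0.2]
gripper_width: 0.999
grasp_force: 0.0
```

Run:
```python
from h import *
import pickle
c=read_camera("wrist");save(c,"w1");pickle.dump(c,open("w1.pkl","wb"));print(get_obs()['eef_pos']);print(np.array(c["pose"]).round(3))
```

```text
[0.48897262 0.17143223 0.13098425]
[[ 0.216 -0.943 -0.253  0.553]
 [-0.976 -0.208 -0.056  0.187]
 [ 0.001  0.259 -0.966  0.273]
 [ 0.     0.     0.     1.   ]]
```

View pics/w1.png

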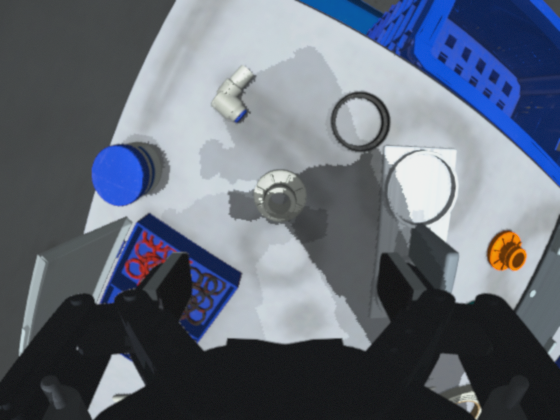

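The wrist view shows the cap flange centred near (280,195) and its neck top near (279,202). The empty cup rim is centred near (421,187), and the parts box is at lower left under one finger.

Run:
```python
from h import *
import pickle
c=pickle.load(open("w1.pkl","rb"))
for n,u,v,z in[("flange",280,194,.010),("necktop",279,202,.031),("rim",421,187,.016),("box edge",240,262,.03)]: print(n,plane(c,u,v,z,True).round(4))
to(.489,.175,.06,12.5)
```

```text
flange [0.4934 0.1768 0.01  ]
necktop [0.4918 0.177  0.031 ]
rim [0.5274 0.0604 0.016 ]
box edge [0.4346 0.1977 0.03  ]
t 2.3 mm [ 0.8 -3.5 71. ] deg [ 0.05 -0.03 -0.1 ]
```

Request:
arm_command(commands=[0.003, -0.004, 0.04, 0, 0, 0, 0.6, 0.003, -0.004, 0.08, 0, 0, 0, 0.6, 0.003, -0.004, 0.1, 0, 0, 0, 0.6, 0.003, -0.004, 0.115, 0, 0, 0, 0.6, 0.003, -0.004, 0.115, 0, 0, 0, 0.6, 0.003, -0.004, 0.115, 0, 0, 0, 0.6], force=25)

```text
t: 2.9
eef_pos: [0.4914, 0.1774, 0.0164]
tool_rot: [-0.0, 0.994, 0.109, 0.001]
contact_force: [0.8, -0.7, -0.5]
gripper_width: 0.6
grasp_force: 0.0
```

Request:
arm_command(commands=[0, 0, 0, 0, 0, 0, 0.0, 0, 0, 0, 0, 0, 0, 0.0, 0, 0, 0, 0, 0, 0, 0.0, 0, 0, 0, 0, 0, 0, 0.0, 0, 0, 0, 0, 0, 0, 0.0, 0, 0, 0, 0, 0, 0, 0.0], force=25)

```text
t: 3.5
eef_pos: [0.4916, 0.1779, 0.0169]
tool_rot: [-0.0, 0.994, 0.109, 0.001]
contact_force: [-0.5, -0.9, 5.9]
gripper_width: 0.27
grasp_force: 24.3
```

Request:
arm_command(commands=[0, 0, -0.02, 0, 0, 0, 0, 0, 0, -0.06, 0, 0, 0, 0, 0, 0, -0.1, 0, 0, 0, 0, 0, 0, -0.1, 0, 0, 0, 0])

```text
t: 3.9
eef_pos: [0.4941, 0.1794, 0.1212]
tool_rot: [-0.001, 0.994, 0.109, 0.005]
contact_force: [0.5, -0.6, -0.1]
gripper_width: 0.272
grasp_force: 24.8
```

Run:
```python
from h import *
print(get_obs()['eef_pos']);to(.526,.058,.09,12.5)
```

```text
[0.49413336 0.17940564 0.12117411]
t 3.9 mm [  4.5 125.5  31. ] deg [-0.09 -0.59  0.03]
```

Request:
arm_command(commands=[0.005, 0.04, 0, 0, 0, 0, 0, 0.005, 0.08, 0, 0, 0, 0, 0, 0.005, 0.125, 0, 0, 0, 0, 0, 0.005, 0.125, 0.01, 0, 0, 0, 0, 0.005, 0.125, 0.02, 0, 0, 0, 0, 0.005, 0.125, 0.02, 0, 0, 0, 0, 0.005, 0.125, 0.02, 0, 0, 0, 0])

```text
t: 4.6
eef_pos: [0.5221, 0.0584, 0.0953]
tool_rot: [-0.0, 0.994, 0.111, -0.0]
contact_force: [0.5, -0.0, 0.8]
gripper_width: 0.27
grasp_force: 24.8
```

Run:
```python
from h import *
import pickle
c=read_camera("wrist");save(c,"w2");pickle.dump(c,open("w2.pkl","wb"));print(get_obs()['eef_pos'])
```

```text
[0.52238948 0.05838505 0.09557671]
```

View pics/w2.png

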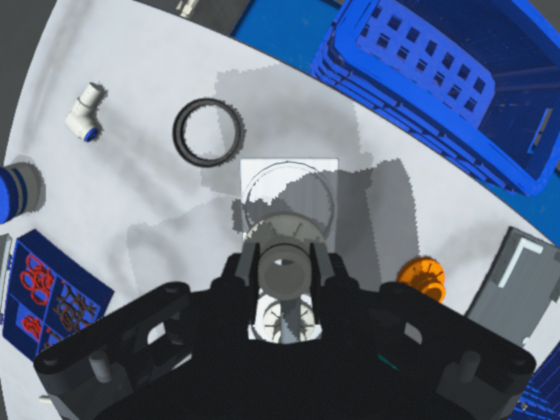

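The held cap's neck top shows at (285,271), and its flange at about (288,233). The cup rim arc has its top at (289,160) with sides at x=244 and 334. The plate's far edge corners are (240,158) and (338,158).

Run:
```python
from h import *
import pickle
c=pickle.load(open("w2.pkl","rb"))
far=plane(c,289,160,.016,True); L=plane(c,244,203,.016,True);Rr=plane(c,334,203,.016,True)
a,b=plane(c,240,158,.006,True),plane(c,338,158,.006,True)
ex=np.array([a[1]-b[1],b[0]-a[0]]);ex/=np.hypot(*ex)
print(far,L,Rr,np.hypot(*(L-Rr)[:2])); print("x dir",ex,np.degrees(np.arctan2(ex[1],ex[0])),"plate w",np.hypot(*(a-b)[:2]))
print("cup from rim",far[:2]-ex*.035,(L+Rr)[:2]/2,"from plate edge",(a+b)[:2]/2-ex*.037)
print("neck",plane(c,285,271,.110,True))
to(.525,.058,.022,12.5)
```

```text
[0.56071708 0.06455676 0.016     ] [0.52400526 0.0888558  0.016     ] [0.53809315 0.02655113 0.016     ] 0.06387753767588238
x dir [0.97511194 0.22171313] 12.8096733592742 plate w 0.07064180125003741
cup from rim [0.52658816 0.0567968 ] [0.53104921 0.05770346] from plate edge [0.52514804 0.05626316]
neck [0.52433369 0.05922799 0.11      ]
t 4.65 mm [ 2.5  1.  73.6] deg [-0.04  0.    0.19]
```

Request:
arm_command(commands=[0.003, 0.001, 0.03, 0, 0, 0, 0, 0.003, 0.001, 0.055, 0, 0, 0, 0, 0.003, 0.001, 0.065, 0, 0, 0, 0, 0.003, 0.001, 0.071, 0, 0, 0, 0, 0.003, 0.001, 0.071, 0, 0, 0, 0, 0.003, 0.001, 0.072, 0, 0, 0, 0, 0.003, 0.001, 0.072, 0, 0, 0, 0])

```text
t: 5.35
eef_pos: [0.5265, 0.0565, 0.0244]
tool_rot: [-0.0, 0.994, 0.109, 0.001]
contact_force: [0.6, -0.0, 0.1]
gripper_width: 0.273
grasp_force: 24.8
```

Request:
arm_command(commands=[0, 0, 0.001, 0, 0, 0, 0, 0, 0, 0.001, 0, 0, 0, 0.5, 0, 0, 0.001, 0, 0, 0, 0.5, 0, 0, 0.001, 0, 0, 0, 0.5, 0, 0, 0.001, 0, 0, 0, 0.5, 0, 0, 0.001, 0, 0, 0, 0.5, 0, 0, 0.001, 0, 0, 0, 0.5])

```text
t: 6.05
eef_pos: [0.5258, 0.0564, 0.0225]
tool_rot: [0.0, 0.994, 0.109, -0.0]
contact_force: [0.6, 0.1, -0.1]
gripper_width: 0.504
grasp_force: 0.0
```

Request:
arm_command(commands=[0, 0, -0.02, 0, 0, 0, 0.5, 0, 0, -0.05, 0, 0, 0, 0.5, 0, 0, -0.09, 0, 0, 0, 0.6, -0.02, 0, -0.11, 0, 0, 0, 0.7, -0.048, 0, -0.11, 0, 0, 0, 0.7, -0.048, 0, -0.11, 0, 0, 0, 0.7, -0.048, 0, -0.11, 0, 0, 0, 0.7])

```text
t: 6.75
eef_pos: [0.4788, 0.0457, 0.1327]
tool_rot: [0.0, 0.994, 0.109, 0.0]
contact_force: [0.4, 0.2, -0.2]
gripper_width: 0.699
grasp_force: 0.0
```

Run:
```python
from h import *
import pickle
c=read_camera("wrist");save(c,"w3");pickle.dump(c,open("w3.pkl","wb"));print(get_obs()['eef_pos'])
```

```text
[0.47941804 0.04603783 0.13262808]
```

View pics/w3.png

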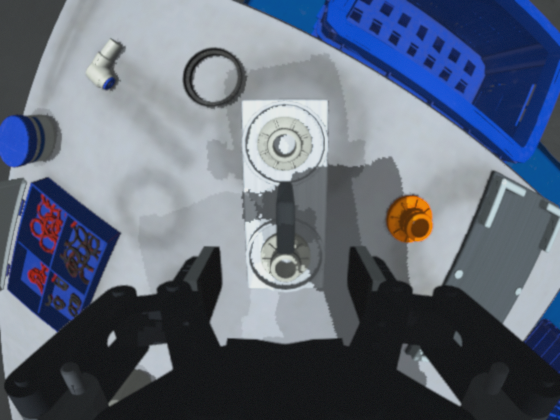

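The cap stands upright, centred in the cup at (285,143). The plate corners are (243,100), (327,100), (327,289) and (245,289), and the blade top runs from about (286,183) to (286,250).

Run:
```python
from h import *
import pickle
c=pickle.load(open("w3.pkl","rb"))
w=np.array([plane(c,u,v,.006,True)[:2] for u,v in[(243,100),(327,100),(327,289),(245,289)]]);print(w.round(4).tolist(),w.mean(0))
d=w[0]+w[1]-w[2]-w[3];print(np.hypot(*d)/2,np.degrees(np.arctan2(d[1],d[0])))
print("blade side pixel x",plane(c,279,220,.081,True),plane(c,294,220,.081,True))
print("blade far top",plane(c,286,183,.081,True))
to(.478,.0455,.041,12.7)
```

```text
[[0.553, 0.0976], [0.568, 0.0303], [0.4017, -0.0124], [0.3849, 0.0636]] [0.4768992  0.04478056]
0.17156091719882924 12.904873767903723
blade side pixel x [0.48264222 0.05060355 0.081     ] [0.48468381 0.04142474 0.081     ]
blade far top [0.50660658 0.05147661 0.081     ]
t 6.8 mm [-1.6  0.2 91.6] deg [ 0.   -0.04 -0.16]
```

Request:
arm_command(commands=[-0.001, 0, 0.04, 0, 0, 0, 0.7, -0.001, 0, 0.075, 0, 0, 0, 0.7, -0.001, 0, 0.092, 0, 0, 0, 0.7, -0.001, 0, 0.092, 0, 0, 0, 0.7, -0.001, 0, 0.092, 0, 0, 0, 0.7])

```text
t: 7.3
eef_pos: [0.4786, 0.0462, 0.0405]
tool_rot: [-0.0, 0.994, 0.109, -0.0]
contact_force: [0.2, -0.2, 0.1]
gripper_width: 0.699
grasp_force: 0.0
```

Request:
arm_command(commands=[0, 0, 0, 0, 0, 0, 0.0, 0, 0, 0, 0, 0, 0, 0.0, 0, 0, 0, 0, 0, 0, 0.0, 0, 0, 0, 0, 0, 0, 0.0, 0, 0, 0, 0, 0, 0, 0.0, 0, 0, 0, 0, 0, 0, 0.0, 0, 0, 0, 0, 0, 0, 0.0, 0, 0, 0, 0, 0, 0, 0.0], force=60)

```text
t: 8.1
eef_pos: [0.4786, 0.0456, 0.0412]
tool_rot: [0.0, 0.994, 0.109, 0.001]
contact_force: [-0.2, -1.1, 7.1]
gripper_width: 0.132
grasp_force: 61.1
```

Request:
arm_command(commands=[0, 0, -0.005, 0, 0, 0, 0, 0, 0, -0.015, 0, 0, 0, 0, 0, 0, -0.03, 0, 0, 0, 0, 0, 0, -0.045, 0, 0, 0, 0, 0, 0, -0.06, 0, 0, 0, 0, 0, 0, -0.07, 0, 0, 0, 0, 0, 0, -0.07, 0, 0, 0, 0, 0, 0, -0.07, 0, 0, 0, 0])

```text
t: 8.9
eef_pos: [0.4778, 0.0456, 0.1105]
tool_rot: [0.0, 0.994, 0.109, 0.0]
contact_force: [-0.6, -0.4, -1.7]
gripper_width: 0.13
grasp_force: 60.0
```

Run:
```python
from h import *
import pickle
C={n:read_camera(n) for n in("top","side","wrist")}
pickle.dump(C,open("c4.pkl","wb"))
save(C["side"],"s4");save(C["wrist"],"w4")
o=get_obs();print(o['eef_pos'],o["contact_force"],o["torque"])
to(.436,-.1935,.11,-5.6)
```

```text
[0.47732882 0.04562981 0.1098433 ] [ 1.10848264 -0.24297601 -1.64218546] [-0.00230922  0.04197106  0.03837355]
t 9.05 mm [-9.230e+01  2.244e+02 -1.000e-01] deg [1.000e-02 9.000e-02 1.814e+01]
```

View pics/s4.png

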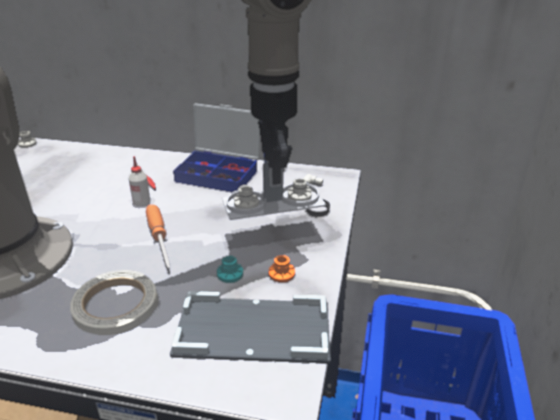

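The side view shows the carrier lifted level, with both caps standing in their cups at (245,200) and (300,190). The path to the jig is clear at this height.

Request:
arm_command(commands=[-0.004, 0.01, 0, 0, 0, 1, 0, -0.012, 0.03, 0, 0, 0, 3, 0, -0.023, 0.055, 0, 0, 0, 5, 0, -0.033, 0.08, 0, 0, 0, 7, 0, -0.043, 0.105, 0, 0, 0, 9, 0, -0.053, 0.13, 0, 0, 0, 11, 0, -0.064, 0.155, 0, 0, 0, 13, 0, -0.072, 0.175, 0, 0, 0, 14.5, 0])

```text
t: 9.85
eef_pos: [0.4443, -0.1431, 0.1101]
tool_rot: [0.0, 1.0, -0.019, -0.001]
contact_force: [0.7, 0.2, -1.5]
gripper_width: 0.133
grasp_force: 59.9
```

Run:
```python
from h import *
to(.436,-.1935,.11,-5.6)
```

```text
t 9.85 mm [-6.4 50.7  0.2] deg [0.03 0.07 3.41]
```

Request:
arm_command(commands=[-0.003, 0.018, 0, 0, 0, 1.5, 0, -0.005, 0.034, 0, 0, 0, 2.5, 0, -0.006, 0.045, 0, 0, 0, 3.4, 0, -0.006, 0.05, 0, 0, 0, 3.4, 0, -0.006, 0.05, 0.005, 0, 0, 3.4, 0, -0.006, 0.05, 0.015, 0, 0, 3.4, 0, -0.006, 0.05, 0.02, 0, 0, 3.4, 0, -0.006, 0.05, 0.02, 0, 0, 3.4, 0])

```text
t: 10.65
eef_pos: [0.4372, -0.1894, 0.0893]
tool_rot: [-0.0, 0.999, -0.046, -0.001]
contact_force: [-1.1, -0.1, -0.9]
gripper_width: 0.134
grasp_force: 59.9
```

Run:
```python
from h import *
import pickle
c=read_camera("wrist");save(c,"w5");pickle.dump(c,open("w5.pkl","wb"));print(get_obs()['eef_pos'])
to(.436,-.1935,.049,-5.6)
```

```text
[ 0.43758654 -0.18970776  0.08984323]
t 10.7 mm [-1.2  3.9 40.8] deg [-0.03  0.08  0.31]
```

View pics/w5.png

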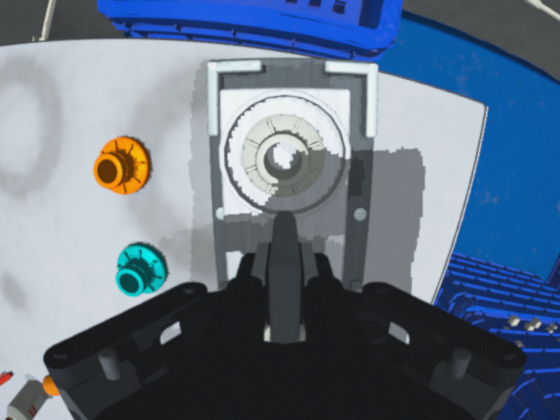

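The far guides have outer corners at about (207,60) and (379,62). The jig's mid-side dots are at (221,214) and (360,214). The carrier's far corners are at (222,90) and (350,90), and the cap is centred in its cup at (283,155).

Run:
```python
from h import *
import pickle
c=pickle.load(open("w5.pkl","rb"))
p=lambda u,v,z:plane(c,u,v,z,True)[:2]
a,b=p(221,214,.008),p(360,214,.008);print("dots",a,b,(a+b)/2,np.hypot(*(a-b)))
f=lambda a,b:np.array([a[1]-b[1],b[0]-a[0]])/np.hypot(*(a-b))
ex=f(a,b);print(np.degrees(np.arctan2(ex[1],ex[0])))
g,h=p(207,60,.022),p(379,62,.022);ex=f(g,h);print("guides",np.hypot(*(g-h)),np.degrees(np.arctan2(ex[1],ex[0])),(g+h)/2-ex*.11)
g,h=p(222,90,.055),p(350,90,.055);ex=f(g,h);print("carrier",np.hypot(*(g-h)),np.degrees(np.arctan2(ex[1],ex[0])),(g+h)/2-ex*.086)
```

```text
dots [ 0.44096252 -0.14259609] [ 0.43168529 -0.2436077 ] [ 0.4363239 -0.1931019] 0.10143674066103181
-5.247502776003248
guides 0.11175821229389593 -5.496199274398604 [ 0.43369682 -0.19365702]
carrier 0.06929958610436038 -5.188931728692451 [ 0.4345724  -0.18937781]
```

Request:
arm_command(commands=[0, 0.004, 0.005, 0, 0, 0, 0, 0, 0.004, 0.015, 0, 0, 0, 0, 0, 0.004, 0.025, 0, 0, 0, 0, 0, 0.004, 0.032, 0, 0, 0, 0, 0, 0.004, 0.037, 0, 0, 0, 0, 0, 0.004, 0.039, 0, 0, 0, 0, 0, 0.004, 0.04, 0, 0, 0, 0, 0, 0.004, 0.04, 0, 0, 0, 0])

```text
t: 11.5
eef_pos: [0.4377, -0.1944, 0.0506]
tool_rot: [0.0, 0.999, -0.047, 0.0]
contact_force: [0.6, 0.3, -2.1]
gripper_width: 0.135
grasp_force: 59.9
```

Not touching yet, so I lower it in 1 mm steps.

Request:
arm_command(commands=[0, 0, 0.001, 0, 0, 0, 0, 0, 0, 0.001, 0, 0, 0, 0, 0, 0, 0.002, 0, 0, 0, 0, 0, 0, 0.002, 0, 0, 0, 0])

```text
t: 11.9
eef_pos: [0.4377, -0.1947, 0.0492]
tool_rot: [0.0, 0.999, -0.047, 0.0]
contact_force: [-2.2, 0.8, 5.6]
gripper_width: 0.133
grasp_force: 61.0
```

Contact at about 6 N, so I release and withdraw straight up.

Request:
arm_command(commands=[0, 0, 0, 0, 0, 0, 0.5, 0, 0, 0, 0, 0, 0, 0.5, 0, 0, 0, 0, 0, 0, 0.5, 0, 0, 0, 0, 0, 0, 0.5, 0, 0, 0, 0, 0, 0, 0.5, 0, 0, 0, 0, 0, 0, 0.5])

```text
t: 12.5
eef_pos: [0.4376, -0.1944, 0.0485]
tool_rot: [-0.0, 0.999, -0.047, 0.0]
contact_force: [0.1, 0.6, 0.5]
gripper_width: 0.498
grasp_force: 0.0
```

Request:
arm_command(commands=[0, 0, -0.02, 0, 0, 0, 0.5, 0, 0, -0.06, 0, 0, 0, 0.5, 0, 0, -0.1, 0, 0, 0, 0.5, 0, 0, -0.14, 0, 0, 0, 0.5, 0, 0, -0.14, 0, 0, 0, 0.5, 0, 0, -0.14, 0, 0, 0, 0.5])

```text
t: 13.1
eef_pos: [0.438, -0.1947, 0.1893]
tool_rot: [0.0, 0.999, -0.047, 0.001]
contact_force: [0.3, 0.1, -1.1]
gripper_width: 0.501
grasp_force: 0.0
```

Run:
```python
from h import *
c=read_camera("wrist");s=read_camera("side");save(c,"w6")
a=c["img"][0:400,100:460];b=cv2.resize(s["img"][250:390,140:360],None,fx=2,fy=2)
b=cv2.copyMakeBorder(b,0,400-b.shape[0],0,0,cv2.BORDER_CONSTANT)
cv2.imwrite("pics/f6.png",cv2.cvtColor(np.hstack([a,b])[:, :800],cv2.COLOR_RGB2BGR));print(get_obs()['eef_pos'])
```

```text
[ 0.43672527 -0.19425359  0.18752261]
```

View pics/f6.png

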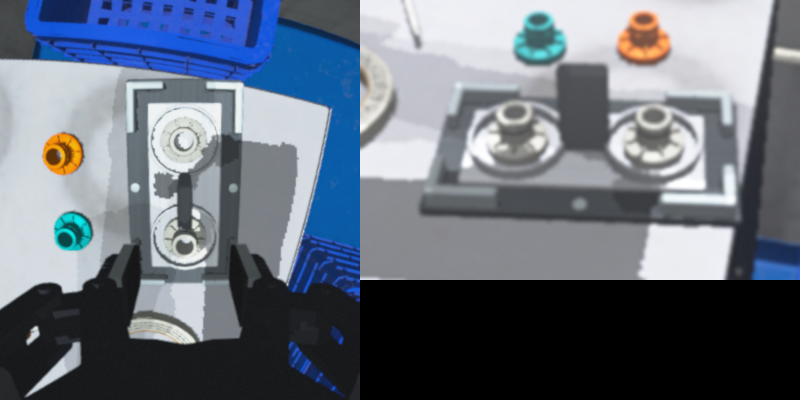

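The carrier lies flat and centred between the guides. In the wrist half its plate runs from (150,103) to (222,268). Both caps stand upright in their cups, at (182,140) and (184,240), and the gripper is clear.

```bash
python3 -c "
from h import *
print(hand_in())"
```

```text
the job is handed in; nothing more can be done
None
```

The cap is standing in the carrier's empty cup and the carrier is flat inside the jig's corner guides with the gripper clear; I handed the job in at about 13 s, and `hand_in()` returned no verdict.

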